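# Hold the lid over the pot as a splash guard

### The arm

A 6-joint arm with a two-finger parallel gripper is mounted at the origin on a cart in front of the work surface, level with it; the furniture and walls round the work are solid. World frame = base frame: x ahead of the robot, y to its left, z up, the work surface at z = 0. Lengths are in m, angles in degrees, forces in N, time in s.
With the tool pointing down it reaches from about 0.4 to 0.825 m from the base axis. Payload 7 kg.
Tool frame: the origin (TCP) lies between the finger pads; the fingertips stand 25 mm ahead of it and the grasp point (between the pads) lies 6 mm ahead of it; z points along the fingers, y is the line along which they close (so a half turn about z gives the same grasp; the last joint's range is limited). The gripper opens to 88 mm and grips with 3 to 60 N. Pads are 19 mm wide; open, the fingers measure 130 mm over their backs; the gripper's body (78 mm by 193 mm) begins 47 mm behind the grasp point.
Start: joints at [-52.993, 20.546, 0.682, 0, -70.136, -16.507], TCP at [0.236, -0.632, 0.252] pointing down, gripper open.
Joint ranges: [-176.03, 176.03], [-82.01, 121.73], [-58.28, 71.71], [-173.87, 95.51], [-174.79, -0.11], [-173.66, 173.66]. Speed limits (degrees/s): [136.94, 136.94, 172.46, 180, 180, 180].

### API

Orientations are given as [roll, pitch, yaw] about the fixed x, y, z axes, in that order (R = Rz(yaw) Ry(pitch) Rx(roll)).
In Python, from plant import r gives the robot as it stands.
- The arm moves only by the shell command python3 -m crank 'ROWS' [FORCE]. ROWS is JSON, a list of rows, each a list of 3 entries, a list of its own where there are three numbers: the turn, a rotation vector about the tool's x, y, z in degrees, then the shift along the tool's x, y, z in cm, then the closure, from -1 (fully open) to 1 (shut). In form: [[[wx, wy, wz], [dx, dy, dz], fingers], ...]. A call has 1 to 8 rows; each row shifts and turns the commanded pose from where the row before left it, along the tool's axes as they then stand; what a row does not reach is not made up. A row lasts 1/10 s, in which the tool goes at most 50 mm and 8.59 degrees, less where a joint would pass 70% of its speed; a pose out of reach is approached as far as the arm can. A call with a gripper value outside its range is refused whole. The fingers move at their own pace and stop on an object; FORCE is the grip in N (left out, the last holds). Time passes only in rows, so rows that do not move let the fingers close. It gives the time, the measured TCP pose, the force, the opening and the grip force at its end, in the units of the state.
- r.get_state(): the state, without advancing time (a new reading comes with each control period).
- r.capture(name): name is "scene" or "top" or "wrist"; returns a dict with "color" (400x640x3 uint8, red, green, blue), "range_z" (400x640 float32, m along the optical axis (not along the pixel's ray), 0 where there is no reading), "intrinsics" (3x3 intrinsics, pixels), "world_from_camera" (4x4, takes a point from camera to world coordinates); the wrist camera has in their place "hand_eye" (4x4, takes a point from camera to tool coordinates, whose origin is the TCP and whose axes are the flange's). Camera axes: x right, y down, z forward; pixel columns grow to the right and rows downward; lengths in m; the calibration is good to about 2 mm. A picture is of the moment at which its call begins: read the wrist's pose just before it.
- r.close_job(): hands the job in; it is judged then, once.
The state is a dict: "time_s": time; "joints": joint angles; "qd": joint speeds; "joint_torque": joint torques, N m; "tcp_pos": TCP position; "eef_rot": TCP orientation; "contact_force": force on the tool from outside, world axes, zero at the start; "moment": the same for the moment, N m; "gripper_width": finger opening in m; "gripper_force": force on a finger pad.
Only numpy, scipy, OpenCV 4.12 (cv2) and the standard library are available. Lean on these libraries where they do the work, as an engineer would, in place of code of your own. Each camera call takes 0.05 s, during which the arm holds its last target. There are 200 camera calls.

### The job

The pot of tomatoes is about to spit: pick up the glass lid by its black knob, lift it across over the things in the wooden spice tray, and hold it level and centred just above the pot as a splash guard, with a gap of about 2 cm between the lid's edge and the pot's rim for the steam. Never let the lid touch the pot, and leave the pot, the spice jars and the pepper mill where they stand. Finish while still holding the lid there: do not put it down or let go.

Things in the scene. Friction and masses are not known exactly. Their poses are not given: they have to be found in the camera images.
- lid: round glass pot lid with a steel rim, 198 mm in diameter, about 0.4 kg, lying flat on the worktop; origin at the centre of its flat underside, z up through the knob; the dome is 36 mm high at the centre. It is on one side of the spice tray and the pot on the other, either way round
- lid_knob (a point): centre of the lid's round black knob, 57 mm above the lid's underside: the knob is 34 mm in diameter and spans heights 46 to 67 mm, on a neck 32 mm wide down to the dome at 36 mm; grasp it here from above, in any yaw
- pot: round steel pot full of cut tomatoes, 190 mm outer diameter, standing on the worktop; origin at the centre of its underside, z up; the rim is 87 mm high; two black loop handles reach 149 mm from the centre along local +y and -y, their tops 89 mm high
- pot_rim (a point): centre of the pot's open top, at the height of its rim, 87 mm above the pot's underside. Behind the tray stands a fixed steel kettle 263 mm tall, and over the back of the worktop hangs a wall cupboard, its front at x = 0.64 and its underside at z = 0.49: keep the wrist in front of it
- rack: low wooden spice tray, fixed to the worktop between lid and pot, 236 mm along its local x, 66 mm along its local y, end boards 38 mm high; origin at the centre of its underside; its floor is 10 mm high. The tallest thing in it, the pepper mill, reaches 160 mm above the worktop, the three jars about 118 mm
- pepper_mill: pepper mill with clear body and steel-grey top, 51 mm in diameter, 150 mm tall, standing in the tray in any of four places; origin at the centre of its underside, z up; do not disturb
- spice_a: spice jar, glass with a red screw cap and a label, about 44 mm in diameter and 108 mm tall, one of the four things standing in the tray; origin at the centre of its underside, z up; do not disturb
- spice_b: spice jar, glass with a green screw cap and a label, about 44 mm in diameter and 108 mm tall, one of the four things standing in the tray; origin at the centre of its underside, z up; do not disturb
- spice_c: spice jar, glass with a yellow screw cap and a label, about 44 mm in diameter and 106 mm tall, one of the four things standing in the tray; origin at the centre of its underside, z up; do not disturb

How it is judged:
By the outcome, as a careful person would: the job done as asked, in the order asked, and still so for the second after the job is handed in, while the arm keeps its last pose, push and grip.
It also fails if it takes over 53 s, if anything falls off the work surface, if the arm or the gripper's body presses on something with over 40 N, if the wrist force passes 120 N, or if a joint passes its speed limit or range.

## Working session

There is one attempt and no reset: what is moved stays moved. The work goes in short steps, Python scripts to look and compute and a shell command to move; the robot and the scene stay as the last step left them, time stands still between calls to the robot, and variables do not carry over. Pictures are saved under pics/ and viewed, at most 10 in all, crops included, and the job is handed in when it is done.

```bash
ls; mkdir -p pics; python3 - <<'E'
from plant import r
import cv2,numpy as np
s=r.get_state();print(s['time_s'],s['tcp_pos'],s['eef_rot'],s['gripper_width'])
for n in("top","scene"):
    d=r.capture(n);cv2.imwrite(f'pics/{n}.png',d['color'][...,::-1]);np.savez(f'{n}.npz',**d)
    print(n,d['world_from_camera'].round(3).tolist(),d['intrinsics'].round(1).tolist())
E
```

```text
pics
0.0 [ 0.23617585 -0.63184385  0.25063093] [ 1.79904455e+02 -1.16885729e-02 -1.59508301e+02] 0.08750452163485756
top [[0.023, -0.996, 0.088, 0.443], [-1.0, -0.025, -0.017, -0.196], [0.019, -0.087, -0.996, 1.1], [0.0, 0.0, 0.0, 1.0]] [[426.0, 0.0, 318.6], [0.0, 426.0, 194.2], [0.0, 0.0, 1.0]]
scene [[0.53, -0.633, 0.564, 0.023], [-0.848, -0.395, 0.353, -0.504], [-0.001, -0.666, -0.746, 0.751], [0.0, 0.0, 0.0, 1.0]] [[466.8, 0.0, 316.1], [0.0, 466.8, 191.8], [0.0, 0.0, 1.0]]
```

View pics/top.png

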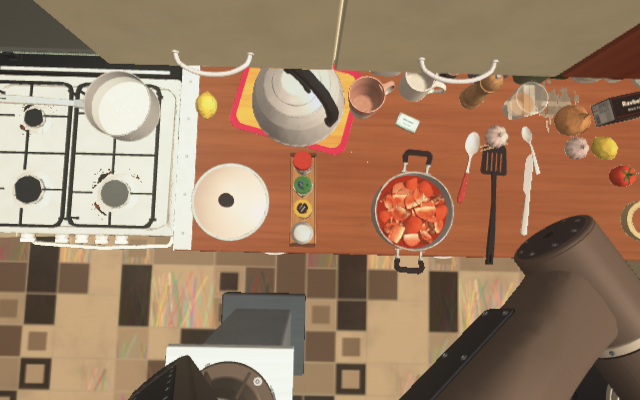

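View pics/scene.png

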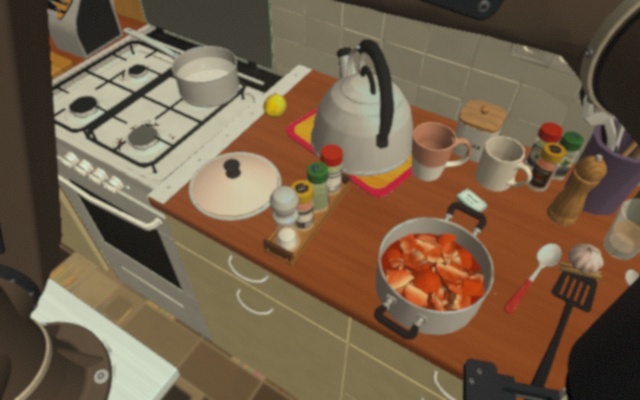

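The top view shows the lid at about (230,202) with its black knob at (226,200). The tray runs from (290,152) to (316,245) with the mill at its front end (303,232), and the pot is at (413,210). Next I'll measure the knob, the lid and the pot rim.

```bash
cat > h.py <<'E'
import numpy as np,cv2
def cast(d,px,z,W=None):
    W=d['world_from_camera'] if W is None else W
    px=np.atleast_2d(px).astype(float)
    v=np.c_[px,np.ones(len(px))]@np.linalg.inv(d['intrinsics']).T@W[:3,:3].T
    o=W[:3,3]; return o+v*((z-o[2])/v[:,2])[:,None]
def circ(P):
    A=np.c_[2*P[:,:2],np.ones(len(P))];s=np.linalg.lstsq(A,(P[:,:2]**2).sum(1),rcond=None)[0]
    return s[:2],np.sqrt(s[2]+s[0]**2+s[1]**2)
def blob(m,c):
    n,l,st,ce=cv2.connectedComponentsWithStats(m.astype(np.uint8)); 
    ys,xs=np.nonzero(m);i=np.argmin((xs-c[0])**2+(ys-c[1])**2);k=l[ys[i],xs[i]]
    return ce[k],st[k,4],(l==k)
def points(d,W=None):
    W=d['world_from_camera'] if W is None else W
    v,u=np.mgrid[:400,:640];z=d['range_z'];K=d['intrinsics']
    p=np.stack([(u-K[0,2])/K[0,0]*z,(v-K[1,2])/K[1,1]*z,z],-1)
    return p@W[:3,:3].T+W[:3,3]
E
python3 - <<'E'
from h import *
d={n:dict(np.load(n+'.npz')) for n in('top','scene')}
for n,k in(('top',(226,200)),('scene',(233,167))):
    D=d[n];c,a,m=blob(D['color'].max(2)<70,k);print(n,'knob',c,a,cast(D,c,.06 if n=='top' else .057))
    P=points(D);ok=D['range_z']>0
    x,y,z=P[...,0],P[...,1],P[...,2]
    for nm,(u,v) in (dict(lid=(215,215),knob=(226,200),mill=(303,232),red=(303,160),gr=(303,184),ye=(303,208),tom=(413,210)) if n=='top' else dict(lid=(215,190),knob=(233,165),mill=(284,192))).items(): print(nm,P[v,u].round(3))
    # pot rim by depth: z within 75..100mm near the pot
    kn=cast(D,c,.06)[0]
    m=ok&(z>.078)&(z<.096)&(x>.25)&(x<.65)&(y<-.25)&(y>-.6)
    Q=P[m]
    for _ in range(6):
        c0,R=circ(Q);e=np.abs(np.hypot(*(Q[:,:2]-c0).T)-R);Q=Q[e<max(.006,np.quantile(e,.8))]
    print('pot',c0,R,len(Q))
    C=D['color'].astype(int)
    m=ok&(z>.003)&(z<.05)&(np.hypot(x-kn[0],y-kn[1])<.125)
    cn=max(cv2.findContours(m.astype(np.uint8),0,1)[0],key=cv2.contourArea)[:,0]
    print('lid',circ(cast(D,cn,.006)))
E
```

```text
top knob [153.475 207.025] 40 [[0.49392777 0.18686434 0.06      ]]
lid [0.479 0.043 0.034]
knob [0.515 0.011 0.068]
mill [ 0.442 -0.179  0.159]
red [ 0.61  -0.174  0.115]
gr [ 0.553 -0.176  0.117]
ye [ 0.497 -0.177  0.118]
tom [ 0.501 -0.444  0.068]
pot [ 0.49564602 -0.39264914] 0.13801274363491536 358
lid (array([0.50776834, 0.08455449]), np.float64(0.043057678893858746))
scene knob [231.74054054 168.15135135] 185 [[0.51066775 0.00850737 0.057     ]]
lid [0.464 0.02  0.026]
knob [0.512 0.004 0.068]
mill [ 0.441 -0.178  0.159]
pot [ 0.47264637 -0.43939267] 0.11508228886800698 769
lid (array([0.51424614, 0.0125606 ]), np.float64(0.09753986210245381))
```

```bash
python3 - <<'E'
from h import *
from scipy.optimize import least_squares
for n in('top','scene'):
    D=dict(np.load(n+'.npz'));P=points(D).reshape(-1,3)[D['range_z'].ravel()>0]
    x,y,z=P.T
    for c0 in [np.array([.495,-.443])]:
        for w in(.02,.012,.008,.006):
            rr=np.hypot(x-c0[0],y-c0[1]);Q=P[(abs(rr-.093)<w)&(abs(z-.087)<.008)]
            s=least_squares(lambda p:np.hypot(Q[:,0]-p[0],Q[:,1]-p[1])-p[2],[*c0,.093],loss='soft_l1',f_scale=.003).x;c0=s[:2]
        a=np.histogram(np.arctan2(*(Q[:,:2]-c0).T[::-1]),8)[0];print(n,'pot',s,len(Q),a,np.median(Q[:,2]))
    b=(z>.13)&(z<.3)&(x>.45)&(x<.8)&(y>-.4)&(y<.1)&~((x<.64)&(abs(y+.177)<.03)&(z<.165))
    print('kettle min x',P[b].min(0),P[b].max(0))
E
python3 -m crank '[[[0,0,6.8],[0,0,-1],-1],[[0,0,6.8],[0,0,-1],-1],[[0,0,6.9],[0,0,0],-1],[[0,0,0],[-1,2,0],-1],[[0,0,0],[-2,4,0],-1],[[0,0,0],[-2,4,0],-1],[[0,0,0],[-2,4,0],-1],[[0,0,0],[-2,4,0],-1]]'
```

```text
top pot [ 0.49859172 -0.44094023  0.09308073] 456 [54 75 75 65 50 52 42 43] 0.08593299580173075
kettle min x [ 0.69282233 -0.25071023  0.13000841] [ 0.7999599  -0.06937654  0.27273993]
scene pot [ 0.49884812 -0.4430025   0.09302807] 1044 [158 107 124 163 155 131  83 123] 0.08550608422046097
kettle min x [ 0.69227796 -0.25279353  0.13000335] [ 0.7999978  -0.07589379  0.27066822]
time_s: 0.9
tcp_pos: [0.3266, -0.4506, 0.2711]
eef_rot: [180.0, -0.0, 180.0]
contact_force: [1.5, -0.0, 0.9]
gripper_width: 0.0878
gripper_force: 0.0
```

```bash
python3 -m crank '[[[0,0,0],[-1.5,4,0],-1],[[0,0,0],[-1.5,4,0],-1],[[0,0,0],[-1.5,4,0],-1],[[0,0,0],[-1.5,4,0],-1],[[0,0,0],[-1.5,4,0],-1],[[0,0,0],[-1.5,4,0],-1],[[0,0,0],[-1.5,4,0],-1],[[0,0,0],[-1.5,4,0],-1]]' && python3 -m crank '[[[0,0,0],[-1.5,4,0],-1],[[0,0,0],[-1.5,4,0],-1],[[0,0,0],[-1,2,0],-1],[[0,0,0],[0,0,0],-1],[[0,0,0],[0,0,0],-1]]'; python3 - <<'E'
from h import *
from plant import r
from scipy.spatial.transform import Rotation as R
s=r.get_state();d=r.capture('wrist')
T=np.eye(4);T[:3,:3]=R.from_euler('xyz',s['eef_rot'],degrees=True).as_matrix();T[:3,3]=s['tcp_pos'];W=T@d['hand_eye']
print(s['tcp_pos'],W.round(3).tolist())
cv2.imwrite('pics/w1.png',d['color'][...,::-1]);np.savez('w1.npz',W=W,**d)
P=points(d,W);z=P[...,2]
m=(d['range_z']>0)&(z>.058)&(z<.075)&(np.hypot(P[...,0]-.513,P[...,1]-.009)<.04)
print(m.sum(),P[m].mean(0),P[m].min(0),P[m].max(0))
if m.sum():
    cn=max(cv2.findContours(m.astype(np.uint8),0,1)[0],key=cv2.contourArea)[:,0];print(circ(cast(d,cn,.06,W)))
E
```

```text
time_s: 1.7
tcp_pos: [0.4464, -0.1305, 0.2716]
eef_rot: [180.0, 0.0, -180.0]
contact_force: [0.5, -0.9, -0.5]
gripper_width: 0.0876
gripper_force: 0.0
time_s: 2.2
tcp_pos: [0.4862, -0.0318, 0.2711]
eef_rot: [-180.0, -0.1, -179.9]
contact_force: [0.7, 0.1, 0.4]
gripper_width: 0.0877
gripper_force: 0.0
[ 0.48615326 -0.03184772  0.27112269] [[0.0, 0.968, 0.251, 0.418], [1.0, 0.0, -0.001, -0.031], [-0.001, 0.251, -0.968, 0.404], [0.0, 0.0, 0.0, 1.0]]
956 [0.51449089 0.01377932 0.06519296] [ 0.49794206 -0.00330965  0.0594935 ] [0.53317285 0.03151082 0.06864311]
(array([0.51615363, 0.0144844 ]), np.float64(0.01725726505063102))
```

View pics/w1.png

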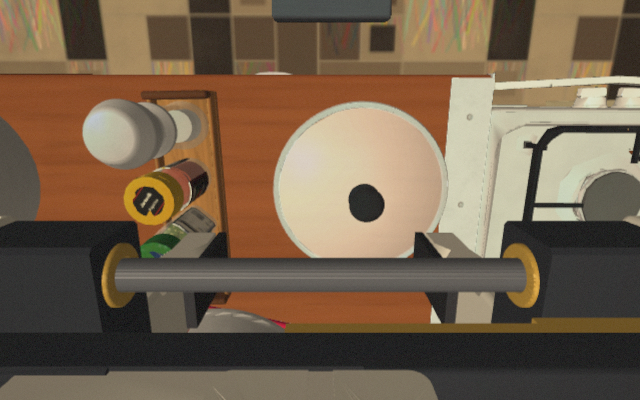

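The wrist view has the knob at (366,203), which casts to (0.5155, 0.014). That agrees with the other views. Next I'll centre over it and descend.

```bash
python3 -m crank '[[[0,0,0],[-1.5,2.3,0],-1],[[0,0,0],[-1.4,2.3,0],-1],[[0,0,0],[0,0,3],-1],[[0,0,0],[0,0,4],-1],[[0,0,0],[0,0,4],-1],[[0,0,0],[0,0,3],-1],[[0,0,0],[0,0,2],-1],[[0,0,0],[0,0,0],-1]]' && python3 -m crank '[[[0,0,0],[0,0,2],-1],[[0,0,0],[0,0,1.5],-1],[[0,0,0],[0,0,1],-1],[[0,0,0],[0,0,0],-1],[[0,0,0],[0,0,0],-1]]'
```

```text
time_s: 3.05
tcp_pos: [0.5132, 0.012, 0.109]
eef_rot: [-179.9, -0.3, 179.9]
contact_force: [-0.8, -0.7, 0.8]
gripper_width: 0.0875
gripper_force: 0.0
time_s: 3.55
tcp_pos: [0.5159, 0.0136, 0.0674]
eef_rot: [180.0, 0.1, 180.0]
contact_force: [-0.6, -0.1, 1.0]
gripper_width: 0.0875
gripper_force: 0.0
```

```bash
python3 -m crank '[[[0,0,0],[0,0,0.3],-1],[[0,0,0],[0,0,0],-1],[[0,0,0],[0,0,0],1],[[0,0,0],[0,0,0],1],[[0,0,0],[0,0,0],1],[[0,0,0],[0,0,0],1],[[0,0,0],[0,0,0],1],[[0,0,0],[0,0,0],1]]' 40 && python3 -m crank '[[[0,0,0],[0,0,0],1],[[0,0,0],[0,0,0],1],[[0,0,0],[0,0,0],1],[[0,0,0],[0,0,-0.5],1],[[0,0,0],[0,0,-1],1],[[0,0,0],[0,0,-1.5],1],[[0,0,0],[0,0,0],1],[[0,0,0],[0,0,0],1]]'
```

```text
time_s: 4.35
tcp_pos: [0.5154, 0.0138, 0.0635]
eef_rot: [-180.0, -0.0, -180.0]
contact_force: [-0.8, 0.0, 1.2]
gripper_width: 0.0454
gripper_force: 0.0
time_s: 5.15
tcp_pos: [0.5155, 0.0139, 0.094]
eef_rot: [180.0, 0.1, 180.0]
contact_force: [-0.4, -1.0, -3.0]
gripper_width: 0.0307
gripper_force: 40.0
```

```bash
python3 -m crank '[[[0,0,0],[0,0,-1],1],[[0,0,0],[0,0,-2],1],[[0,0,0],[0,0,-3],1],[[0,0,0],[0,0,-3.5],1],[[0,0,0],[0,0,-3.5],1],[[0,0,0],[0,0,-2.5],1],[[0,0,0],[0,0,-1.5],1],[[0,0,0],[0,0,-0.5],1]]' && python3 -m crank '[[[0,0,0],[0,0,0],1],[[0,0,0],[0,0,0],1],[[0,0,0],[0,0,0],1]]'; python3 - <<'E'
from plant import r
import cv2,numpy as np
for n in('scene','wrist'):
    d=r.capture(n);cv2.imwrite(f'pics/{n}2.png',d['color'][...,::-1]);np.savez(n+'2.npz',**d)
E
```

```text
time_s: 5.95
tcp_pos: [0.5158, 0.0138, 0.2705]
eef_rot: [180.0, 0.1, -180.0]
contact_force: [0.2, 0.6, -3.1]
gripper_width: 0.0301
gripper_force: 40.0
time_s: 6.25
tcp_pos: [0.5148, 0.0136, 0.2673]
eef_rot: [-180.0, -0.1, 180.0]
contact_force: [0.5, -0.3, -2.7]
gripper_width: 0.0306
gripper_force: 40.0
```

View pics/scene2.png

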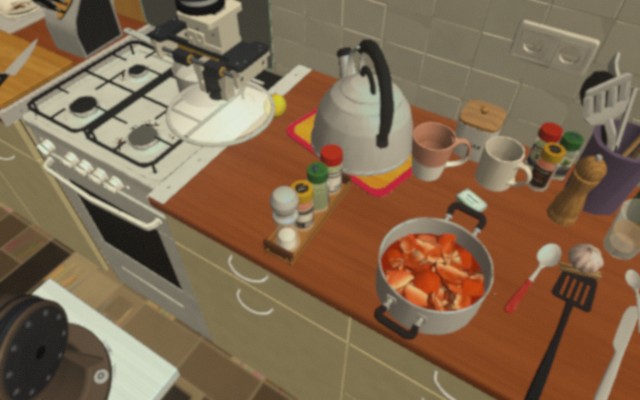

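The lid is off the worktop at (220,110) and looks level. The jars and the mill are undisturbed at (285-335,150-210). Next I'll carry it across.

```bash
python3 -m crank '[[[0,0,0],[0.2,-1,0],1],[[0,0,0],[0.2,-2,0],1],[[0,0,0],[0.2,-3,0],1],[[0,0,0],[0.2,-3,0],1],[[0,0,0],[0.2,-3,0],1],[[0,0,0],[0.2,-3,0],1],[[0,0,0],[0.2,-3,0],1],[[0,0,0],[0.2,-3,0],1]]' && python3 -m crank '[[[0,0,0],[0,-3,0],1],[[0,0,0],[0,-3,0],1],[[0,0,0],[0,-3,0],1],[[0,0,0],[0,-3,0],1],[[0,0,0],[0,-3,0],1],[[0,0,0],[0,-3,0],1],[[0,0,0],[0,-2.5,0],1],[[0,0,0],[0,-2,0],1]]' && python3 -m crank '[[[0,0,0],[0,-1.5,0],1],[[0,0,0],[0,-0.5,0],1],[[0,0,0],[0,0,0],1],[[0,0,0],[0,0,0],1],[[0,0,0],[0,0,0],1]]'
cat > m.py <<'E'
from h import *
from plant import r
from scipy.optimize import least_squares
from scipy.spatial.transform import Rotation as R
import sys
s=r.get_state();t=s['tcp_pos'];print('tcp',t.round(4),s['gripper_width'],s['contact_force'].round(1))
for n in('scene','top'):
    d=r.capture(n);cv2.imwrite(f'pics/{n}_{sys.argv[1]}.png',d['color'][...,::-1]);np.savez(f'{n}_{sys.argv[1]}.npz',**d)
    P=points(d);q=P[d['range_z']>0]
    rr=np.hypot(q[:,0]-t[0],q[:,1]-t[1]);ze=t[2]-.064
    Q=q[(rr>.088)&(rr<.106)&(abs(q[:,2]-ze)<.02)]
    if len(Q)<20: print(n,'few',len(Q));continue
    for _ in range(5):
        A=np.c_[Q[:,:2]-t[:2],np.ones(len(Q))];c=np.linalg.lstsq(A,Q[:,2],rcond=None)[0];e=abs(A@c-Q[:,2]);Q=Q[e<max(.003,np.quantile(e,.9))]
    ri=np.hypot(*(Q[:,:2]-t[:2]).T)
    o=least_squares(lambda p:np.hypot(Q[:,0]-p[0],Q[:,1]-p[1])-p[2],[*t[:2],.097],loss='soft_l1',f_scale=.002).x
    print(n,len(Q),'tilt deg x,y',np.degrees(np.arctan(c[:2])).round(2),'rim z',c[2].round(4),'centre,R',o.round(4),
      np.histogram(np.arctan2(*(Q[:,:2]-t[:2]).T[::-1]),8)[0])
E
python3 m.py a
```

```text
time_s: 7.15
tcp_pos: [0.4987, -0.1979, 0.2683]
eef_rot: [-180.0, -0.0, 180.0]
contact_force: [0.2, -0.2, -3.5]
gripper_width: 0.0305
gripper_force: 40.0
time_s: 7.95
tcp_pos: [0.4986, -0.423, 0.2678]
eef_rot: [180.0, -0.1, 179.9]
contact_force: [-0.5, 0.2, -3.7]
gripper_width: 0.0307
gripper_force: 40.0
time_s: 8.45
tcp_pos: [0.4996, -0.4404, 0.2688]
eef_rot: [180.0, 0.0, -180.0]
contact_force: [0.5, 0.9, -4.0]
gripper_width: 0.0301
gripper_force: 40.0
tcp [ 0.4996 -0.4404  0.2688] 0.030138369479935496 [ 0.5  0.9 -4. ]
scene 1373 tilt deg x,y [0.71 0.26] rim z 0.2101 centre,R [ 0.5011 -0.441   0.0966] [377 278 134  16   0  62 194 312]
top 482 tilt deg x,y [2.22 0.36] rim z 0.2132 centre,R [ 0.4962 -0.4406  0.0931] [109  34   0   0   0  95 117 127]
```

View pics/scene_a.png

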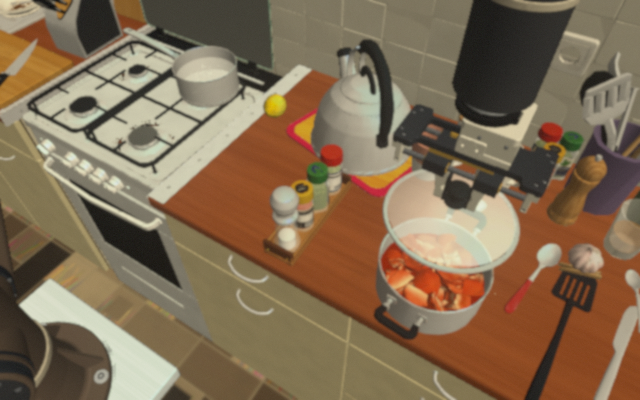

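The lid is above the pot at (450,220) and level to within 1°. I'll lower it most of the way and calibrate the rim height against the first picture.

```bash
python3 -m crank '[[[0,0,0],[0,0,1],1],[[0,0,0],[0,-0.1,2],1],[[0,0,0],[0,0,2],1],[[0,0,0],[0,0,1.5],1],[[0,0,0],[0,0,1],1],[[0,0,0],[0,0,0.5],1],[[0,0,0],[0,0,0],1],[[0,0,0],[0,0,0],1]]'; python3 m.py b; python3 - <<'E'
from h import *
for n in('scene','top'):
    d=dict(np.load(n+'.npz'));P=points(d)[d['range_z']>0];rr=np.hypot(P[:,0]-.5155,P[:,1]-.0138)
    for a,b in((.09,.0975),):
        Q=P[(rr>a)&(rr<b)&(P[:,2]<.03)]
        A=np.c_[Q[:,:2]-[.5155,.0138],np.ones(len(Q))];print(n,len(Q),np.linalg.lstsq(A,Q[:,2],rcond=None)[0],np.median(Q[:,2]))
    Q=P[(abs(P[:,0]-.5)<.05)&(abs(P[:,1]+.29)<.04)];print('table',np.median(Q[:,2]))
E
```

```text
time_s: 9.35
tcp_pos: [0.4997, -0.4425, 0.1892]
eef_rot: [-180.0, 0.0, -180.0]
contact_force: [-0.3, -0.3, -2.4]
gripper_width: 0.0303
gripper_force: 40.0
tcp [ 0.4997 -0.4425  0.1892] 0.030331593853870274 [-0.3 -0.3 -2.4]
scene 1190 tilt deg x,y [0.71 0.16] rim z 0.1304 centre,R [ 0.5012 -0.4429  0.0965] [309 247 114  10   0  66 176 268]
top 411 tilt deg x,y [ 0.8  -0.28] rim z 0.1319 centre,R [ 0.4993 -0.4415  0.0953] [ 94  27   0   0   0  89  94 107]
scene 672 [ 1.1551213  -0.28242907 -0.0322853 ] 0.005839938758354368
table -0.0002374714927272925
top 626 [0.00242061 0.00953907 0.0065769 ] 0.006287027755740526
table -0.0004599743034843229
```

```bash
python3 -m crank '[[[0,0,0],[0.1,0,0.5],1],[[0,0,0],[0,0,0.7],1],[[0,0,0],[0,0,0.4],1],[[0,0,0],[0,0,0.2],1],[[0,0,0],[0,0,0],1],[[0,0,0],[0,0,0],1],[[0,0,0],[0,0,0],1],[[0,0,0],[0,0,0],1]]'; python3 m.py c; python3 -m crank '[[[0,0,0],[0,0,0],1],[[0,0,0],[0,0,0],1]]'
```

```text
time_s: 10.25
tcp_pos: [0.4985, -0.4423, 0.1708]
eef_rot: [-180.0, 0.0, -180.0]
contact_force: [0.7, -0.4, -3.6]
gripper_width: 0.0303
gripper_force: 40.0
tcp [ 0.4985 -0.4423  0.1708] 0.030299223541554683 [ 0.7 -0.4 -3.6]
scene 1166 tilt deg x,y [0.98 0.11] rim z 0.1126 centre,R [ 0.4994 -0.4426  0.0961] [303 225 121  15   0  69 173 260]
top 401 tilt deg x,y [ 1.22 -0.91] rim z 0.1142 centre,R [ 0.4973 -0.4405  0.0946] [ 90  29   0   0   0  87  87 108]
time_s: 10.55
tcp_pos: [0.4984, -0.4422, 0.1706]
eef_rot: [-180.0, 0.0, -180.0]
contact_force: [0.6, 0.1, -2.7]
gripper_width: 0.03
gripper_force: 40.0
```

View pics/scene_c.png

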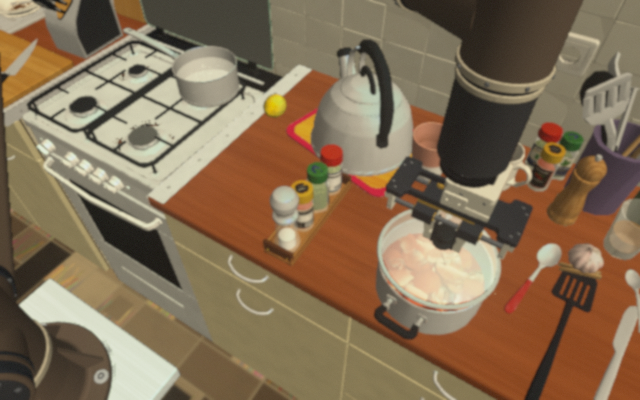

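The lid sits centred over the pot at (437,255), with its underside at about 0.107 m, so the gap is about 2 cm. The pot and the tray items look unmoved.

```bash
python3 -c "
from plant import r
print(r.close_job())"
```

```text
the job is handed in; nothing more can be done
None
```

The job is handed in with the gripper still holding the lid centred over the pot, level to about 1° and with a gap of about 2 cm; the pot, spice jars and pepper mill look unmoved in the last picture.

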